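# Put the bench tools back on their shadow pads

### The arm

A 7-joint arm with a two-finger parallel gripper is mounted at the origin on a cart in front of the work surface, level with it; the furniture and walls round the work are solid. World frame = base frame: x ahead of the robot, y to its left, z up, the work surface at z = 0. Lengths are in m, angles in rad, forces in N, time in s.
With the tool pointing down it reaches from about 0.35 to 0.9 m from the base axis. Payload 8.1 kg.
Tool frame: the origin (TCP) lies at the very end of the fingers, on their centre line; the grasp point (between the pads) lies 19 mm behind it (arm.tcp_to_grasp is the distance from the TCP to the grasp point, in m); x points along the fingers, z is the direction in which the jaws open and shut, and the axes are right-handed (so a half turn about x gives the same grasp; the last joint's range is limited). The gripper opens to 85 mm and grips with 20 to 120 N. Pads are 22 mm wide; open, the fingers measure 114 mm over their backs; the gripper's body (76 mm by 85 mm) begins 54 mm behind the grasp point. The pads swing forward as they close: fully open they stand 13 mm farther back than shut.
Start: joints at [-1.444, 0.434, 0.025, 1.573, -0.012, 1.134, -0.075], TCP at [0.142, 0.609, 0.21] pointing down, gripper open.
Joint ranges: [-2.62, 2.62], [-0.44, 2.09], [-1.27, 1.32], [0.08, 2.57], [-1.32, 4.46], [0.12, 2], [-2.74, 2.74]. Speed limits (rad/s): [2.22, 2.22, 3.01, 3.01, 3.14, 3.14, 3.14].

### API

Orientations are given as a rotation vector (axis times angle).
In Python, from rig import arm gives the robot as it stands. The module is installed in compiled form; this text tells all that it offers.
- The arm moves only by the tool play_rows, never from a script. Its argument "rows" is a list of rows, each a list of 3 entries, a list of its own where there are three numbers: the turn, a rotation vector about the world's x, y, z in degrees, then the shift along the world's x, y, z in m, then the opening, from 0 (shut) to 1 (fully open). A call has 1 to 8 rows; each row is the pose to reach, as a shift and turn from the pose commanded when the call began; what a row does not reach only later rows make up. A row lasts 1/8 s, in which the tool goes at most 62.5 mm and 10.7 degrees, less where a joint would pass 70% of its speed; a pose out of reach is approached as far as the arm can. A call with a gripper value outside its range is refused whole. The fingers move at their own pace and stop on an object; the grip force is fixed at half the most. Time passes only in rows, so rows that repeat a pose let the fingers close. It gives the time, the measured TCP pose, the force and the opening at its end, in the units of the state.
- arm.sense(): the state, without advancing time (a new reading comes with each control period).
- arm.read_camera(name): name is "side" or "top"; returns a dict with "pixels" (420x560x3 uint8, red, green, blue), "depth" (420x560 float32, m along the optical axis (not along the pixel's ray), 0 where there is no reading), "fov_y" (degrees; the focal length in pixels is half the picture's height over the tangent of half this angle, whatever the lens; pixels are square), "cx", "cy" (the principal point, pixels), "R" (3x3) and "t" (3): a world point X has camera coordinates R X + t. Camera axes: x right, y down, z forward; pixel columns grow to the right and rows downward; lengths in m; the calibration is good to about 2 mm. A picture is of the moment at which its call begins.
- arm.close_job(): hands the job in, once; it reports no verdict.
Trained networks look in a picture, given as the dict that the camera call returned (one of the last four; its "shot" number tells which), for a name from the list of things; names that differ only in an ending like _2 or _b are one class to them, and where a whole thing is asked for, a point or a joint stands for the part that bears it (a point fixed in the world has none). Each returns a list of dicts, best first, with "p" (0 to 1); they miss things now and then, are a little off and sometimes report something else, mostly with a low value. They report only what shows in the picture. A call takes as long as a camera call.
- arm.find_in(name, picture): "location" ([x, y, z] in m, in the coordinates of the camera as it stood for that picture, good to about 4 mm: the middle of the surface that is visible of it).
- arm.place_of(name, picture): "location" ([x, y, z] in m, in the coordinates of the camera as it stood for that picture, good to about 4 mm: a listed point, or the origin of a listed thing).
The state is a dict: "time": time; "joint_positions": joint angles; "qd": joint speeds; "tau": joint torques, N m; "position": TCP position; "tcp_rot": TCP orientation; "wrist_force": force on the tool from outside, world axes, zero at the start; "ft_torque": the same for the moment, N m; "grip_width": finger opening in m.
Only numpy, scipy, OpenCV 4.12 (cv2) and the standard library are available. Lean on these libraries where they do the work, as an engineer would, in place of code of your own. Each camera call takes 0.05 s, during which the arm holds its last target.

### The job

Tidy the bench at the end of the shift: put the side cutters, the screwdriver, the tweezers and the glue bottle each on the black pad that shows its outline. Lay each tool squarely on its outline, pointing the way it is drawn, and stand the bottle upright on its disc; do not disturb the spectacles and the blue parts bin.

Things in the scene. Friction and masses are not known exactly. Their poses are not given: they have to be found in the camera images.
- cutters_grip (a point): Side cutters with two blue handles and short steel jaws, lying flat on the raised wooden board (its top is 115 mm above the table): 120 x 49 x 12 mm, 62 g. This point is the place to grip, across both handles (48 mm wide, across y; they do not move), 6 mm above the underside and 22 mm from the middle of the tool towards the handle ends. x points along the tool to the jaws, y across it, z up.
- driver_grip (a point): Precision screwdriver with a blue handle and thin steel blade, lying flat on the raised board: 148 mm long. This point is the middle of the 80 mm long, 13 mm thick handle (grip across y), 6.5 mm above its underside and 26 mm from the middle of the whole tool. x points along the tool from the blade to the handle's rear end (the blade is on the -x side), z up. 22 g.
- tweezers_center (a point): Straight steel tweezers, rigid, lying flat on the raised board (top 115 mm above the table): 126 x 13 x 9 mm, 18 g. This point is the middle, 4.5 mm above the underside. x along the length, y across (13 mm wide at the middle: grip there), z up.
- bottle_grip (a point): White adhesive bottle with a pointed nozzle, standing upright on the raised board: 35 mm across the round body, 98 mm high, 31 g. This point is on its axis, 55 mm above the underside and 43 mm below the nozzle's tip, where the body is round and about 35 mm wide. z up the axis.
- pad_cutters: Black rubber tile, 160 x 74 x 4 mm, fixed flat on the raised board, with an outline inlaid flush in white: the side cutters, two bowed handles and short jaws. Origin: middle of the tile's underside (top 4 mm higher); x along its long side, z up. The drawn jaws point to +x; in place, the cutters' point is at x = -22 mm, y = 0 of this frame, their x along this x.
- pad_driver: Black rubber tile, 160 x 74 x 4 mm, fixed flat on the raised board, with an outline inlaid flush in white: the screwdriver, a thin blade and a thicker handle. Origin: middle of the tile's underside (top 4 mm higher); x along its long side, z up. The drawn blade points to -x and the handle to +x; in place, the screwdriver's point is at x = +26 mm, y = 0 of this frame, its x along this x.
- pad_tweezers: Black rubber tile, 160 x 74 x 4 mm, fixed flat on the raised board, with an outline inlaid flush in white: the tweezers, two slim bowed legs that meet at both ends. Origin: middle of the tile's underside (top 4 mm higher); x along its long side, z up. With the tweezers on their outline their middle is over this origin and they lie along x; the outline is the same both ways, so either end may point either way.
- pad_bottle: Black rubber tile, 160 x 74 x 4 mm, fixed flat on the raised board, with an outline inlaid flush in white: a plain disc, 36 mm in diameter, the size of the bottle's foot, at the middle of the tile. Origin: middle of the tile's underside (top 4 mm higher); x along its long side, z up. 
- specs_center (a point): Black spectacles standing on the raised board at the right of the tiles, about 145 x 48 x 45 mm, loose; not part of the job, to be left where they are. This point is the middle, half-way up.
- bin_center (a point): Small open blue parts bin, 60 x 85 x 28 mm, loose, on the raised board at the right of the tools; not part of the job, to be left where it is. This point is the middle, half-way up.

How it is judged:
At the end, for the whole second after the job is handed in: Each on its own pad, at rest: the three tools' points within 12 mm (along and across) of their place on the outline, flat, within 0.2 rad of its direction, jaws and blade as drawn (tweezers either way); bottle upright within 0.1 rad and 12 mm of its disc; bystanders moved under 20 mm (x of cutters_grip in the frame of pad_cutters between -0.034 and -0.01 m and y of cutters_grip in the frame of pad_cutters between -0.012 and 0.012 m and angle between the x axis of cutters_grip and the x axis of pad_cutters, either way round below 0.2 rad and height (world z) of each of cutters_grip, driver_grip, tweezers_center below 0.135 m and x of pad_cutters in the frame of cutters_grip above 0.005 m and x of driver_grip in the frame of pad_driver between 0.014 and 0.038 m and y of driver_grip in the frame of pad_driver between -0.012 and 0.012 m and angle between the x axis of driver_grip and the x axis of pad_driver, either way round below 0.2 rad and x of pad_driver in the frame of driver_grip below -0.005 m and x of tweezers_center in the frame of pad_tweezers between -0.012 and 0.012 m and y of tweezers_center in the frame of pad_tweezers between -0.012 and 0.012 m and angle between the x axis of tweezers_center and the x axis of pad_tweezers, either way round below 0.2 rad and horizontal distance between bottle_grip and pad_bottle below 0.012 m and angle between bottle_grip's own z axis and vertical below 0.1 rad and height (world z) of bottle_grip below 0.185 m and linear speed of each of side_cutters, screwdriver, tweezers, glue_bottle below 0.01 m/s); the robot touches nothing.
It fails at once if the spectacles or the parts bin are moved by more than 20 mm (distance of any of specs_center, bin_center from where it was at the start of the episode above 0.02 m).
It also fails if it takes over 104 s, if anything falls off the work surface, if the arm or the gripper's body presses on something with over 40 N, if the wrist force passes 120 N, or if a joint passes its speed limit or range.

## Working session

There is one attempt and no reset: what is moved stays moved. The work goes in short steps, Python scripts to look and compute and a tool call to move; the robot and the scene stay as the last step left them, time stands still between calls to the robot, and variables do not carry over. Pictures are saved under pics/ and viewed, and the job is handed in when it is done.

Besides the shell and the picture viewer there is one more tool, called after "Request:" as a command line: name --argument value ..., lists and objects as JSON in quotes. play_rows: Moves the arm, as the interface text tells. Its arguments: {"type":"object","properties":{"rows":{"type":"array"}},"required":["rows"]}

```bash
mkdir -p pics; ls; cat > h.py <<'E'
import numpy as np, cv2
from scipy.spatial.transform import Rotation as Ro
from rig import arm
np.set_printoptions(precision=4,suppress=True)
def look(cam,fn=None):
    p=arm.read_camera(cam)
    if fn: cv2.imwrite('pics/'+fn,cv2.cvtColor(p['pixels'],cv2.COLOR_RGB2BGR))
    return p
def w(p,X): return p['R'].T@(np.array(X)-p['t'])
def f(p): return 210/np.tan(np.radians(p['fov_y']/2))
def proj(p,X):
    c=p['R']@np.array(X)+p['t']; return np.array([f(p)*c[0]/c[2]+p['cx'],f(p)*c[1]/c[2]+p['cy']])
def px(p,u,v,z=None):
    d=np.array([(u-p['cx'])/f(p),(v-p['cy'])/f(p),1])
    if z is None: return w(p,d*p['depth'][int(round(v)),int(round(u))])
    o=w(p,[0,0,0]); r=p['R'].T@d
    return o+r*(z-o[2])/r[2]
E
python3 - <<'E'
from h import *
for c in ['side','top']:
    p=look(c,c+'0.png')
    print(c,p['fov_y'],p['cx'],p['cy'],p['shot'],w(p,[0,0,0]),p['R'][2])
    for n in ['cutters_grip','driver_grip','tweezers_center','bottle_grip','pad_cutters','pad_driver','pad_tweezers','pad_bottle','specs_center','bin_center']:
        for r in arm.place_of(n,p)[:3]: 
            X=w(p,r['location']);print(n,round(r['p'],2),X,proj(p,X).round())
print({k:v for k,v in arm.sense().items()})
E
```

```text
pics
side 55.29775216609413 277.0425788030202 202.845801522339 1 [ 0.2366 -0.8154  0.5555] [ 0.3142  0.8629 -0.3959]
cutters_grip 0.62 [ 0.4261 -0.04    0.1222] [239. 241.]
driver_grip 0.45 [0.4728 0.0965 0.1221] [242. 214.]
tweezers_center 0.49 [0.4573 0.2732 0.1185] [221. 192.]
bottle_grip 0.66 [ 0.4261 -0.0409  0.1244] [239. 240.]
bottle_grip 0.65 [ 0.4412 -0.2005  0.1702] [268. 255.]
pad_driver 0.88 [ 0.6369 -0.1868  0.1155] [354. 257.]
pad_bottle 0.69 [ 0.6357 -0.0446  0.1138] [324. 229.]
pad_bottle 0.65 [0.4758 0.0969 0.123 ] [243. 213.]
specs_center 0.91 [ 0.6517 -0.3429  0.1392] [408. 287.]
bin_center 0.79 [ 0.4197 -0.3481  0.1324] [287. 324.]
top 55.13221884825358 278.5812181533003 207.59230466339946 2 [ 0.4126 -0.0293  1.0628] [ 0.135  -0.002  -0.9908]
cutters_grip 0.79 [ 0.4301 -0.0418  0.1211] [284. 255.]
driver_grip 0.58 [0.4758 0.1037 0.1208] [221. 236.]
tweezers_center 0.62 [0.4645 0.2776 0.1189] [147. 241.]
bottle_grip 0.7 [ 0.6352 -0.0439  0.1154] [284. 169.]
pad_cutters 0.95 [0.6433 0.2631 0.1165] [156. 167.]
pad_driver 0.91 [ 0.6399 -0.1892  0.1105] [343. 167.]
pad_bottle 0.97 [ 0.6352 -0.0437  0.1138] [283. 169.]
pad_bottle 0.29 [0.4739 0.1017 0.1204] [222. 236.]
specs_center 0.65 [ 0.6446 -0.3392  0.1333] [408. 162.]
bin_center 0.67 [ 0.4199 -0.3397  0.1293] [413. 258.]
{'time': 1.1, 'joint_positions': array([-1.4436,  0.4345,  0.025 ,  1.5732, -0.0116,  1.134 , -0.0751]), 'qd': array([-0.0002,  0.0011,  0.0003, -0.0009,  0.0001, -0.0003, -0.0015]), 'tau': array([ -0.0002, -67.0297,   1.0238, -31.6561,   0.0155,   0.0024,
        -0.    ]), 'position': array([0.1424, 0.6086, 0.2096]), 'tcp_rot': array([-1.0382,  1.3092,  1.0382]), 'wrist_force': array([-0.7799,  0.2431, -0.7668]), 'ft_torque': array([-0.0014, -0.006 , -0.0022]), 'grip_width': 0.0854389748725004}
```

View pictures.

View pics/top0.png

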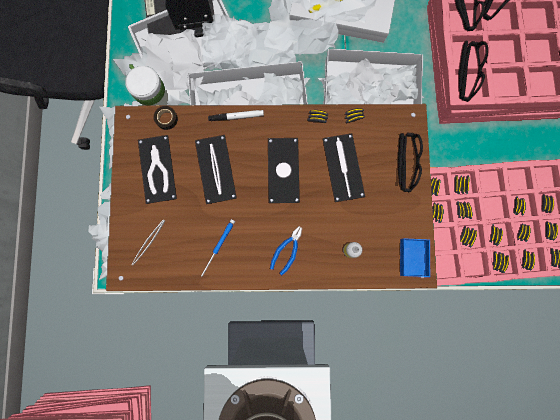

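View pics/side0.png

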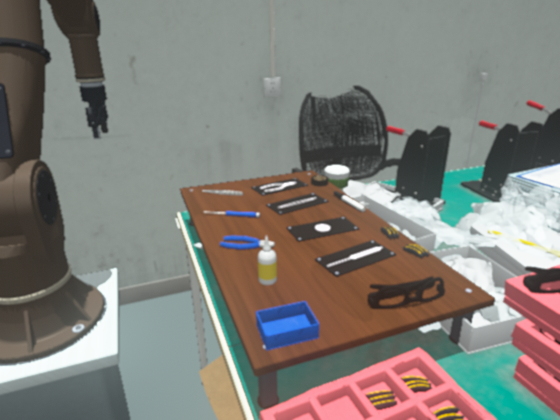

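```bash
python3 - <<'E'
from h import *
p=look('top')
im=cv2.cvtColor(p['pixels'],cv2.COLOR_RGB2BGR)
cv2.imwrite('pics/crop0.png',cv2.resize(im[125:285,115:375],None,fx=3,fy=3,interpolation=cv2.INTER_CUBIC))
g=im.max(2)
# pads
m=((g<60)).astype(np.uint8); m[:130]=0; m[210:]=0; m[:,:125]=0;m[:,375:]=0
m=cv2.morphologyEx(m,cv2.MORPH_CLOSE,np.ones((15,15)))
for c in cv2.findContours(m,0,1)[0]:
    if cv2.contourArea(c)<600: continue
    r=cv2.minAreaRect(c); b=cv2.boxPoints(r)
    B=np.array([px(p,u,v,0.119)[:2] for u,v in b])
    e=[B[1]-B[0],B[2]-B[1]]; l=max(e,key=np.linalg.norm)
    l=l*np.sign(l[0])
    print('pad',r[0],px(p,*r[0],0.119),[np.linalg.norm(x) for x in e],np.degrees(np.arctan2(l[1],l[0])))
    # white outline
    mm=np.zeros_like(m); cv2.fillPoly(mm,[b.astype(int)],1); mm=cv2.erode(mm,np.ones((7,7)))
    ys,xs=np.nonzero((mm>0)&(g>120)); P=np.array([px(p,u,v,.119)[:2] for u,v in zip(xs,ys)])
    cc=P.mean(0);U,S,V=np.linalg.svd(P-cc); d=V[0]*np.sign(V[0][0]); t=(P-cc)@d
    print('   outline c',cc,'ang',np.degrees(np.arctan2(d[1],d[0])),t.min(),t.max(), 'mid',cc+d*(t.min()+t.max())/2)
# height map of tools
hsv=cv2.cvtColor(im,cv2.COLOR_BGR2HSV)
for n,(x0,x1,y0,y1) in dict(tw=(128,170,215,270),dr=(195,240,215,280),cu=(265,306,222,280),bo=(335,370,235,265)).items():
    sub=im[y0:y1,x0:x1].astype(int)
    notwood=(sub[...,2]-sub[...,0]<25)  # R-B small
    mm=notwood.astype(np.uint8)
    ys,xs=np.nonzero(mm); z=.1215 if n!='bo' else .17
    P=np.array([px(p,u+x0,v+y0,z)[:2] for u,v in zip(xs,ys)])
    cc=P.mean(0);U,S,V=np.linalg.svd(P-cc); d=V[0]*np.sign(V[0][0]); t=(P-cc)@d; s=(P-cc)@np.array([-d[1],d[0]])
    print(n,len(P),cc,'ang',np.degrees(np.arctan2(d[1],d[0])),t.min(),t.max(),s.min(),s.max(),'mid',cc+d*(t.min()+t.max())/2)
for n in ['tweezers_center','pad_tweezers','pad_cutters','driver_grip','cutters_grip','bottle_grip']:
    for r in arm.place_of(n,p)[:3]: 
        X=w(p,r['location']);print(n,round(r['p'],2),X,proj(p,X).round())
q=look('side');im2=cv2.cvtColor(q['pixels'],cv2.COLOR_RGB2BGR)
cv2.imwrite('pics/crops0.png',cv2.resize(im2[160:360,170:450],None,fx=2.8,fy=2.8,interpolation=cv2.INTER_CUBIC))
for u,v in [(267,265),(267,275)]: print(px(q,u,v), px(p,*proj(p,[.44,-.2,.17])))
print('bottle top px', [px(p,u,250) for u in (349,352,355)])
E
```

```text
pad (283.5, 170.0) [ 0.6321 -0.0437  0.119 ] [np.float64(0.07517888776593588), np.float64(0.15694820605406276)] -0.8711332539519057
   outline c [ 0.6327 -0.0428] ang -3.2235925588395937 -0.07224141131632178 0.0725973377369569 mid [ 0.6329 -0.0428]
pad (215.15940856933594, 169.236572265625) [0.6354 0.1202 0.119 ] [np.float64(0.07478851830522572), np.float64(0.1602181315282978)] 10.20155361549219
   outline c [0.6377 0.1207] ang 12.014264729059413 -0.07247637880043299 0.07274623012931783 mid [0.6378 0.1208]
pad (156.69546508789062, 169.04200744628906) [0.637  0.2604 0.119 ] [np.float64(0.07497395494574113), np.float64(0.1602281417906268)] 9.19766484518625
   outline c [0.6335 0.2605] ang 9.341972172843121 -0.06782342782597252 0.07673939187829042 mid [0.6379 0.2612]
pad (343.0, 167.5) [ 0.6371 -0.1866  0.119 ] [np.float64(0.07419043474934921), np.float64(0.15987327389911007)] 9.096167483377712
   outline c [ 0.651  -0.1852] ang 8.867203070802972 -0.0849621536024345 0.06034683847642491 mid [ 0.6389 -0.1871]
tw 154 [0.4672 0.2715] ang -34.62147874066535 -0.06717529677404252 0.05699930666
[... 541 characters left out ...]
 0.53 [ 0.6449 -0.3443  0.1339] [410. 162.]
tweezers_center 0.42 [0.4635 0.2734 0.1179] [149. 242.]
pad_tweezers 0.85 [0.636  0.1185 0.1124] [216. 170.]
pad_cutters 0.68 [0.6402 0.2634 0.1145] [156. 168.]
pad_cutters 0.42 [0.4641 0.2767 0.1185] [147. 241.]
driver_grip 0.79 [0.4727 0.1038 0.1219] [221. 237.]
driver_grip 0.69 [ 0.6368 -0.1861  0.1104] [342. 168.]
cutters_grip 0.67 [ 0.4305 -0.0417  0.1213] [284. 255.]
bottle_grip 0.5 [ 0.4415 -0.1971  0.1656] [354. 249.]
[ 0.4333 -0.2167  0.1601] [ 0.4392 -0.195   0.1964]
[ 0.4332 -0.2154  0.1377] [ 0.4392 -0.195   0.1964]
bottle top px [array([ 0.4384, -0.185 ,  0.1746]), array([ 0.438 , -0.19  ,  0.1835]), array([ 0.4377, -0.1944,  0.1944])]
```

View pics/crop0.png

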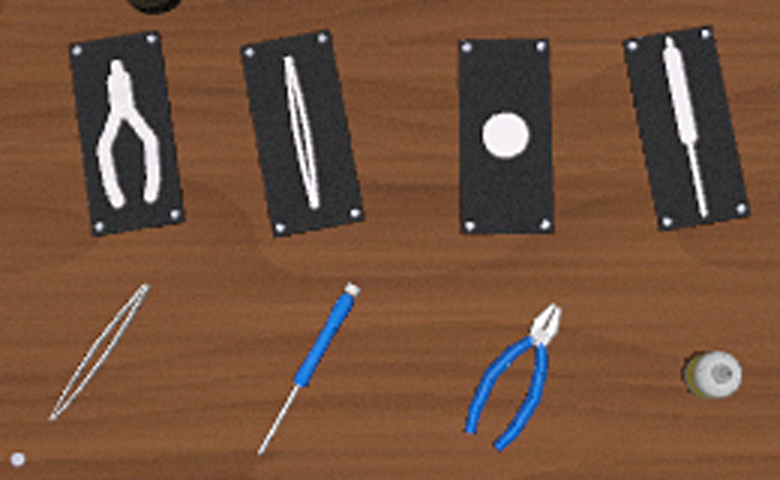

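View pics/crops0.png

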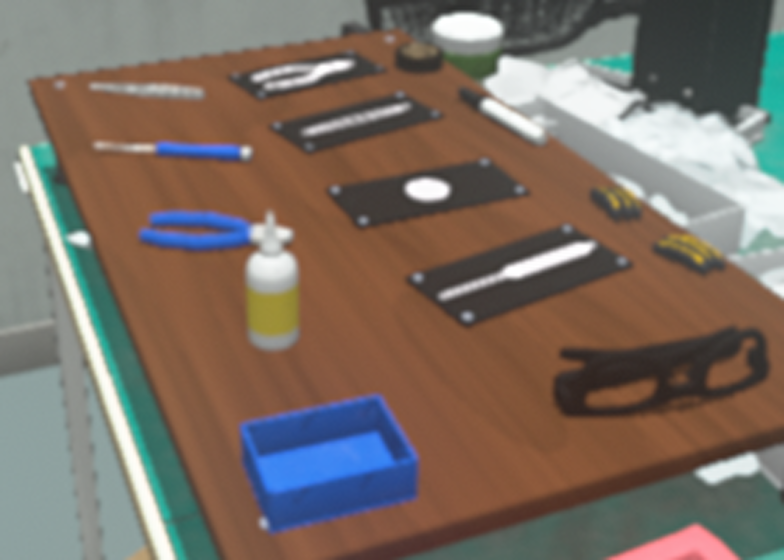

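```bash
python3 - <<'E'
from h import *
s=arm.sense(); R=Ro.from_rotvec(s['tcp_rot']).as_matrix(); print(R, s['time'], s['position'])
p=look('top');q=look('side')
print('tip top',px(p,355.7,249.3,.213),'tip side',px(q,266.1,236,.213),'body side mid',px(q,267.3,267,.15))
print('foot side', px(q,267.3,280,.119))
# exit: edges of board
E
```

```text
[[ 0.     -0.9737  0.2278]
 [ 0.0001  0.2278  0.9737]
 [-1.     -0.      0.0001]] 1.5 [0.1424 0.6086 0.2096]
tip top [ 0.4386 -0.1924  0.213 ] tip side [ 0.4373 -0.2038  0.213 ] body side mid [ 0.4366 -0.2081  0.15  ]
foot side [ 0.437  -0.2048  0.119 ]
```

Request:
play_rows --rows '[[[0,0,-5],[0.03,-0.03,0.03],1],[[0,0,-10],[0.07,-0.075,0.05],1],[[0,0,-15],[0.11,-0.12,0.05],1],[[0,0,-18],[0.15,-0.165,0.05],1],[[0,0,-21.4],[0.19,-0.21,0.05],1],[[0,0,-21.4],[0.23,-0.25,0.05],1],[[0,0,-21.4],[0.27,-0.29,0.05],0.6],[[0,0,-21.4],[0.3206,-0.3342,0.03],0.5]]'

```text
time: 2.6
position: [0.4592, 0.2786, 0.2431]
tcp_rot: [-0.754, 1.432, 0.755]
wrist_force: [-0.1, 1.3, -0.7]
grip_width: 0.0516
```

Request:
play_rows --rows '[[[0,0,0],[0,0,-0.04],0.5],[[0,0,0],[0,0,-0.08],0.5],[[0,0,0],[0,0,-0.105],0.5],[[0,0,0],[0,0,-0.12],0.5],[[0,0,0],[0,0,-0.1215],0.5],[[0,0,0],[0,0,-0.1215],0.5]]'

```text
time: 3.35
position: [0.458, 0.2796, 0.1211]
tcp_rot: [-0.754, 1.434, 0.754]
wrist_force: [0.8, 0.1, -0.4]
grip_width: 0.0428
```

```bash
cat > v.py <<'E'
import sys
from h import *
n=sys.argv[1]; a=[int(x) for x in sys.argv[2:]]
p=look('top');q=look('side')
A=cv2.cvtColor(p['pixels'],cv2.COLOR_RGB2BGR)[125:295,115:415];B=cv2.cvtColor(q['pixels'],cv2.COLOR_RGB2BGR)[120:320,160:450]
if a: A=A; 
A=cv2.resize(A,(530,300),interpolation=cv2.INTER_CUBIC);B=cv2.resize(B,(435,300),interpolation=cv2.INTER_CUBIC)
C=np.zeros((600,530,3),np.uint8);C[:300]=A;C[300:,:435]=B
cv2.imwrite('pics/'+n,C)
s=arm.sense();print(s['time'],s['position'],Ro.from_rotvec(s['tcp_rot']).as_matrix()[:,2],s['wrist_force'],s['grip_width'])
E
python3 v.py a1.png
```

```text
3.45 [0.4581 0.2796 0.1213] [0.5674 0.8235 0.0018] [-0.859   0.5453  0.1794] 0.04260423499502558
```

View pics/a1.png

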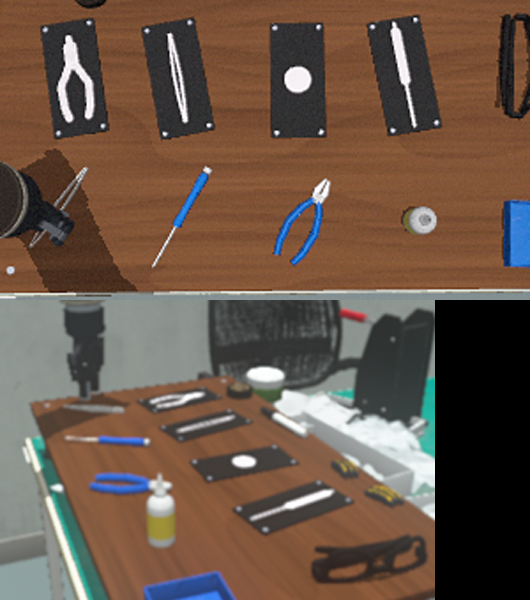

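Request:
play_rows --rows '[[[0,0,0],[0.005,-0.005,-0.003],0.5],[[0,0,0],[0.005,-0.005,-0.003],0.3],[[0,0,0],[0.005,-0.005,-0.003],0],[[0,0,0],[0.005,-0.005,-0.003],0],[[0,0,0],[0.005,-0.005,-0.003],0],[[0,0,0],[0.005,-0.005,-0.003],0],[[0,0,0],[0.005,-0.005,-0.003],0]]'

```text
time: 4.32
position: [0.4625, 0.2742, 0.1173]
tcp_rot: [-0.754, 1.436, 0.754]
wrist_force: [0.2, -0.1, 1.2]
grip_width: 0.0001
```

```bash
python3 - <<'E'
from h import *
p=look('top');q=look('side')
A=cv2.cvtColor(p['pixels'],cv2.COLOR_RGB2BGR)[205:285,105:205];B=cv2.cvtColor(q['pixels'],cv2.COLOR_RGB2BGR)[130:210,170:270]
cv2.imwrite('pics/a2.png',np.hstack([cv2.resize(x,(400,320),interpolation=cv2.INTER_CUBIC) for x in (A,B)]))
E
```

```text
(no output)
```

View pics/a2.png

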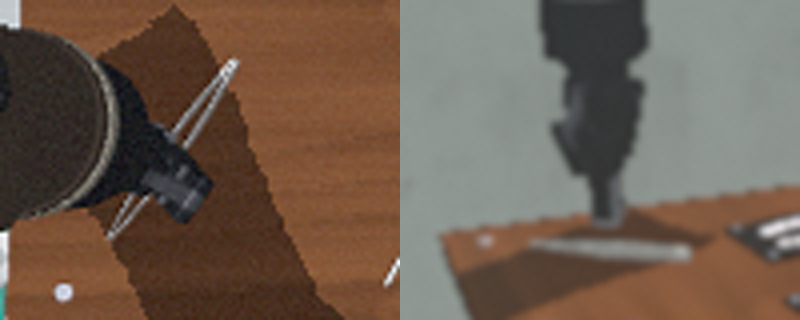

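```bash
python3 - <<'E'
from h import *
p=look('top');q=look('side')
s=arm.sense();T=s['position'];print(T)
for c in (p,q):
    for z in (0,.02,.04): print(z,proj(c,T+[0,0,z]))
print('top depth',[px(p,u,v) for u,v in [(155,225),(163,222),(135,262),(152,252),(150,251),(170,255)]])
print('side',[px(q,u,v) for u,v in [(320-0,180),(321,183),(322,160)]])
print('side',[px(q,170+u/4,130+v/4) for u,v in [(600,222),(605,190),(640,250),(560,245)]][:0],[px(q,170+(u-400)/4,130+v/4) for u,v in [(605,215),(605,190),(640,250),(560,245),(600,270)]])
E
```

```text
[0.4625 0.2742 0.1173]
0 [148.6005 242.0395]
0.02 [145.818  241.6019]
0.04 [142.9135 241.1451]
0 [222.5588 192.2739]
0.02 [222.1026 185.9471]
0.04 [221.6401 179.5345]
top depth [array([0.5025, 0.2606, 0.1172]), array([0.5088, 0.2401, 0.1235]), array([0.4164, 0.3043, 0.1171]), array([0.4359, 0.229 , 0.2342]), array([0.4379, 0.2325, 0.2364]), array([0.432 , 0.2242, 0.1134])]
side [array([0.7516, 0.2149, 0.1356]), array([0.7554, 0.215 , 0.1253]), array([ 1.1373,  0.9708, -0.0638])]
side [] [array([0.4578, 0.2615, 0.1492]), array([0.459 , 0.2605, 0.1686]), array([0.4806, 0.2557, 0.1207]), array([0.4284, 0.2896, 0.12  ]), array([0.4463, 0.2371, 0.1174])]
```

```bash
python3 - <<'E'
from h import *
q=look('side')
for v in range(165,200): print(v,*[px(q,u,v).round(3) for u in (219,222,225)],q['pixels'][v,222])
B=cv2.cvtColor(q['pixels'],cv2.COLOR_RGB2BGR)[150:205,195:255]
cv2.imwrite('pics/a3.png',cv2.resize(B,(600,550),interpolation=0))
E
```

```text
165 [0.45  0.234 0.215] [0.462 0.251 0.209] [0.472 0.259 0.205] [52 54 54]
166 [0.45  0.234 0.212] [0.462 0.254 0.205] [0.475 0.274 0.197] [54 54 55]
167 [0.45  0.236 0.209] [0.463 0.26  0.2  ] [0.474 0.268 0.196] [53 54 54]
168 [0.449 0.234 0.206] [0.462 0.256 0.198] [0.474 0.272 0.192] [53 54 54]
169 [0.449 0.234 0.204] [0.462 0.258 0.195] [0.473 0.268 0.19 ] [53 54 54]
170 [0.448 0.232 0.201] [0.463 0.262 0.19 ] [0.473 0.268 0.187] [52 53 53]
171 [0.45  0.239 0.196] [0.459 0.245 0.193] [0.474 0.272 0.183] [51 52 52]
172 [0.45  0.241 0.192] [0.459 0.246 0.19 ] [0.475 0.28  0.177] [53 53 52]
173 [0.45  0.246 0.188] [0.459 0.247 0.186] [0.474 0.275 0.176] [56 57 56]
174 [0.453 0.262 0.179] [0.462 0.26  0.179] [0.472 0.266 0.176] [65 66 67]
175 [0.454 0.263 0.176] [0.461 0.259 0.176] [0.472 0.269 0.172] [74 76 77]
176 [0.454 0.267 0.172] [0.461 0.259 0.173] [0.472 0.269 0.169] [76 78 79]
177 [0.453 0.265 0.17 ] [0.461 0.26  0.17 ] [0.473 0.273 0.164] [74 77 78]
178 [0.453 0.265 0.166] [0.46  0.258 0.168] [0.472 0.269 0.163] [73 74 76]
179 [0.453 0.266 0.163] [0.46  0.255 0.166] [0.472
[... 842 characters left out ...]
[118 115 111]
191 [0.452 0.275 0.123] [0.459 0.264 0.126] [0.467 0.262 0.125] [137 138 134]
192 [0.452 0.274 0.12 ] [0.459 0.266 0.122] [0.467 0.263 0.122] [140 140 137]
193 [0.452 0.277 0.115] [0.459 0.267 0.118] [0.468 0.264 0.118] [130 129 126]
194 [0.45  0.268 0.116] [0.458 0.265 0.116] [0.466 0.26  0.117] [111 102  97]
195 [0.449 0.264 0.114] [0.458 0.261 0.114] [0.464 0.251 0.117] [91 73 63]
196 [0.447 0.255 0.115] [0.455 0.25  0.116] [0.463 0.248 0.115] [85 62 48]
197 [0.445 0.245 0.116] [0.453 0.24  0.117] [0.461 0.24  0.116] [84 62 49]
198 [0.443 0.237 0.116] [0.452 0.239 0.114] [0.459 0.23  0.117] [86 63 49]
199 [0.442 0.232 0.115] [0.45  0.228 0.116] [0.459 0.228 0.114] [97 69 52]
```

View pics/a3.png

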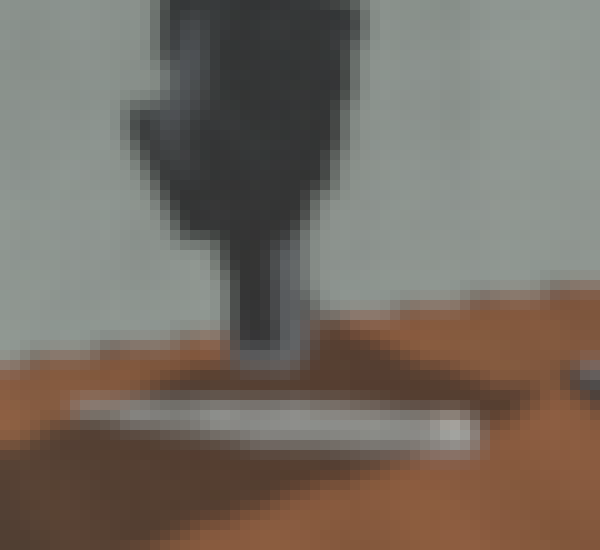

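```bash
python3 -c "
from h import *
print(arm.tcp_to_grasp, [a for a in dir(arm) if a[0]!='_'])"
```

```text
0.0187 ['IKError', 'close_job', 'find_in', 'place_of', 'read_camera', 'sense', 'tcp_to_grasp']
```

Request:
play_rows --rows '[[[0,0,0],[0,0,0],0.5],[[0,0,0],[0,0,0],0.5],[[0,0,0],[0,0,0],0.5],[[0,0,0],[0,0,-0.006],0.5],[[0,0,0],[0,0,-0.01],0.5],[[0,0,0],[0,0,-0.012],0.5]]'

```text
time: 5.32
position: [0.4623, 0.274, 0.1048]
tcp_rot: [-0.754, 1.437, 0.754]
wrist_force: [0.5, 0.2, 0.9]
grip_width: 0.0423
```

```bash
python3 - <<'E'
from h import *
q=look('side')
B=cv2.cvtColor(q['pixels'],cv2.COLOR_RGB2BGR)[150:205,195:255]
cv2.imwrite('pics/a4.png',cv2.resize(B,(600,550),interpolation=0))
s=arm.sense();print(s['position'],s['wrist_force'],s['grip_width'])
E
```

```text
[0.4622 0.274  0.1047] [-0.7749 -0.472  -1.1051] 0.0425049863058052
```

View pics/a4.png

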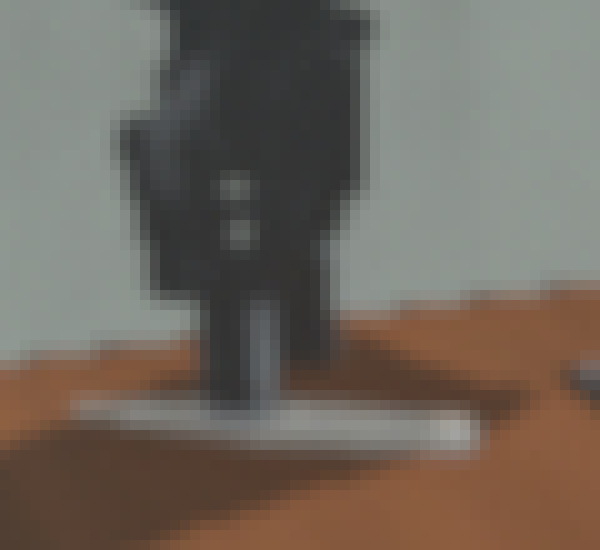

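Request:
play_rows --rows '[[[0,0,0],[0,0,-0.004],0.5],[[0,0,0],[0,0,-0.008],0.4],[[0,0,0],[0,0,-0.008],0],[[0,0,0],[0,0,-0.008],0],[[0,0,0],[0,0,-0.008],0],[[0,0,0],[0,0,-0.008],0]]'

```text
time: 6.12
position: [0.4625, 0.2742, 0.0974]
tcp_rot: [-0.754, 1.436, 0.754]
wrist_force: [-0.2, -0.4, -0.3]
grip_width: 0.0096
```

```bash
python3 - <<'E'
from h import *
q=look('side')
B=cv2.cvtColor(q['pixels'],cv2.COLOR_RGB2BGR)[150:205,195:255]
cv2.imwrite('pics/a5.png',cv2.resize(B,(600,550),interpolation=0))
s=arm.sense();print(s['position'],s['wrist_force'],s['grip_width'])
E
```

```text
[0.4625 0.2742 0.0973] [ 0.8359  0.145  -0.3215] 0.009629556543722126
```

View pics/a5.png

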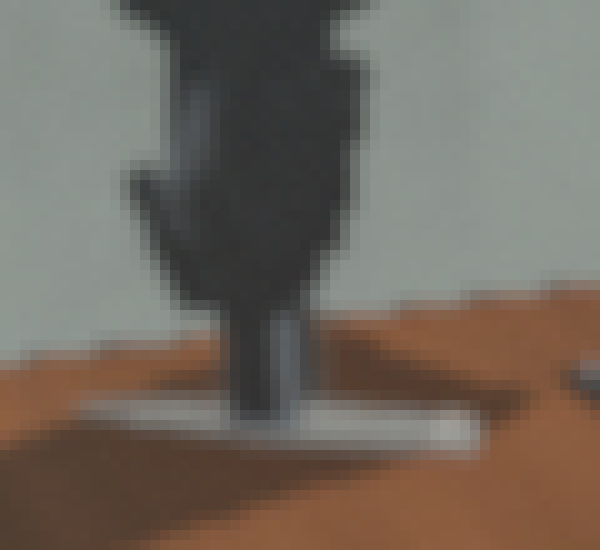

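Request:
play_rows --rows '[[[0,0,0],[0,0,0.01],0],[[0,0,0],[0,0,0.03],0],[[0,0,0],[0,0,0.06],0],[[0,0,8],[0.02,-0.02,0.1],0],[[0,0,16],[0.05,-0.045,0.1],0],[[0,0,24],[0.085,-0.075,0.1],0],[[0,0,32],[0.12,-0.105,0.1],0],[[0,0,40],[0.15,-0.135,0.1],0]]'

```text
time: 7.18
position: [0.6138, 0.1381, 0.1981]
tcp_rot: [-1.282, 1.16, 1.281]
wrist_force: [0.8, 0.2, -0.1]
grip_width: 0.0093
```

Request:
play_rows --rows '[[[0,0,4.8],[0.0235,-0.019,0],0],[[0,0,4.8],[0.0235,-0.019,-0.02],0],[[0,0,4.8],[0.0235,-0.019,-0.05],0],[[0,0,4.8],[0.0235,-0.019,-0.05],0]]'

```text
time: 7.68
position: [0.6344, 0.1198, 0.1458]
tcp_rot: [-1.338, 1.123, 1.342]
wrist_force: [0.8, 0.0, 0.1]
grip_width: 0.0095
```

```bash
python3 v.py a6.png
```

```text
7.775 [0.6363 0.1202 0.1484] [-0.1776  0.9841 -0.0001] [-0.305  -0.2392  0.1691] 0.009467228188955356
```

View pics/a6.png

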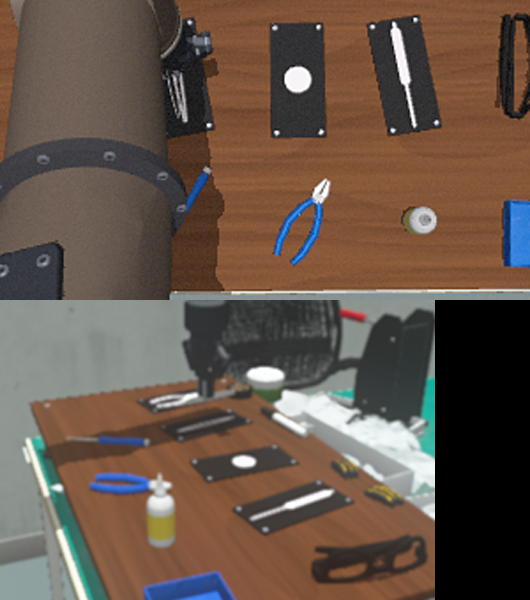

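```bash
cat > z.py <<'E'
import sys
from h import *
n=sys.argv[1]; c=sys.argv[2]; x,y,ww,hh=map(int,sys.argv[3:7])
q=look(c)
B=cv2.cvtColor(q['pixels'],cv2.COLOR_RGB2BGR)[y:y+hh,x:x+ww]
k=min(800//ww,600//hh)
cv2.imwrite('pics/'+n,cv2.resize(B,None,fx=k,fy=k,interpolation=0))
s=arm.sense();print(s['time'],s['position'],s['wrist_force'],s['grip_width'])
E
python3 z.py a7.png side 255 145 80 60
```

```text
7.825 [0.6367 0.1204 0.1489] [ 1.059  -1.2742  0.1928] 0.00964828447132626
```

View pics/a7.png

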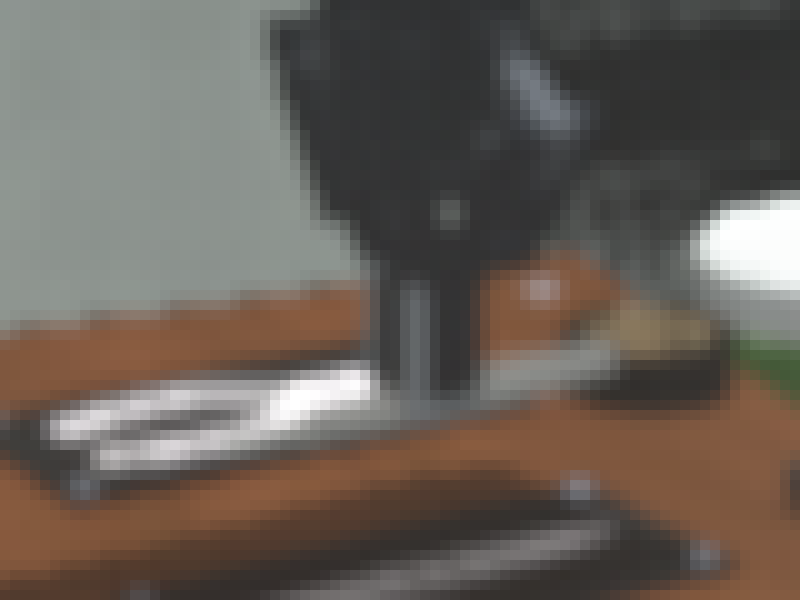

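```bash
python3 - <<'E'
from h import *
q=look('side'); T=arm.sense()['position']
d=np.array([np.cos(np.radians(10.2)),np.sin(np.radians(10.2)),0])
for z in (.017,.02,.025):
    print([((proj(q,T+[0,0,z]+d*t)-[255,145])*10).round() for t in (-.063,0,.063)])
E
```

```text
[array([224., 457.]), array([424., 411.]), array([614., 367.])]
[array([224., 446.]), array([424., 400.]), array([614., 357.])]
[array([224., 428.]), array([424., 383.]), array([614., 340.])]
```

Request:
play_rows --rows '[[[0,0,0],[0,0,-0.02],0],[[0,0,0],[0,0,-0.036],0],[[0,0,0],[0,0,-0.044],0],[[0,0,0],[0,0,-0.0465],0],[[0,0,0],[0,0,-0.0465],0],[[0,0,0],[0,0,-0.0465],0.2],[[0,0,0],[0,0,-0.0465],0.4],[[0,0,0],[0,0,-0.0465],0.4]]'

```text
time: 8.88
position: [0.6361, 0.1202, 0.1009]
tcp_rot: [-1.34, 1.119, 1.339]
wrist_force: [0.8, -0.8, -0.3]
grip_width: 0.0343
```

Request:
play_rows --rows '[[[0,0,0],[0,0,0.02],0.4],[[0,0,0],[0,0,0.06],0.4],[[0,0,0],[0,0,0.11],0.5],[[0,0,-10],[-0.04,-0.01,0.12],0.5],[[0,0,-20],[-0.08,-0.015,0.12],0.5],[[0,0,-30],[-0.12,-0.02,0.12],0.5],[[0,0,-39.2],[-0.1645,-0.0205,0.12],0.5],[[0,0,-39.2],[-0.1645,-0.0205,0.12],0.5]]'

```text
time: 9.88
position: [0.4687, 0.0997, 0.221]
tcp_rot: [-0.828, 1.408, 0.83]
wrist_force: [1.0, -0.3, -0.1]
grip_width: 0.0424
```

```bash
python3 v.py a8.png
```

```text
9.975 [0.472  0.1    0.2213] [0.4825 0.8759 0.0013] [0.1771 0.3298 0.732 ] 0.0425872371022386
```

View pics/a8.png

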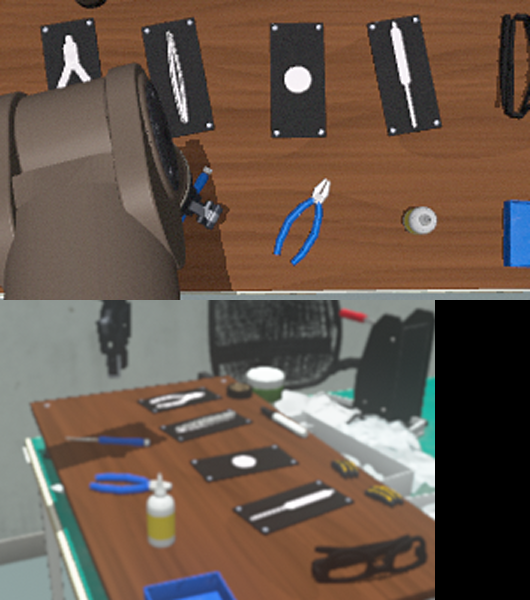

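Request:
play_rows --rows '[[[0,0,0],[0,0,-0.04],0.5],[[0,0,0],[0,0,-0.08],0.5],[[0,0,0],[0,0,-0.11],0.5],[[0,0,0],[0,0,-0.122],0.4],[[0,0,0],[0,0,-0.124],0.2],[[0,0,0],[0,0,-0.124],0],[[0,0,0],[0,0,-0.124],0],[[0,0,0],[0,0,-0.124],0]]'

```text
time: 10.98
position: [0.4719, 0.0999, 0.0974]
tcp_rot: [-0.829, 1.406, 0.829]
wrist_force: [0.5, 0.2, 0.1]
grip_width: 0.0109
```

```bash
python3 z.py b1.png side 195 165 80 60
```

```text
11.025 [0.4718 0.0998 0.0973] [-0.4573 -0.2963 -0.2536] 0.011005483404006339
```

View pics/b1.png

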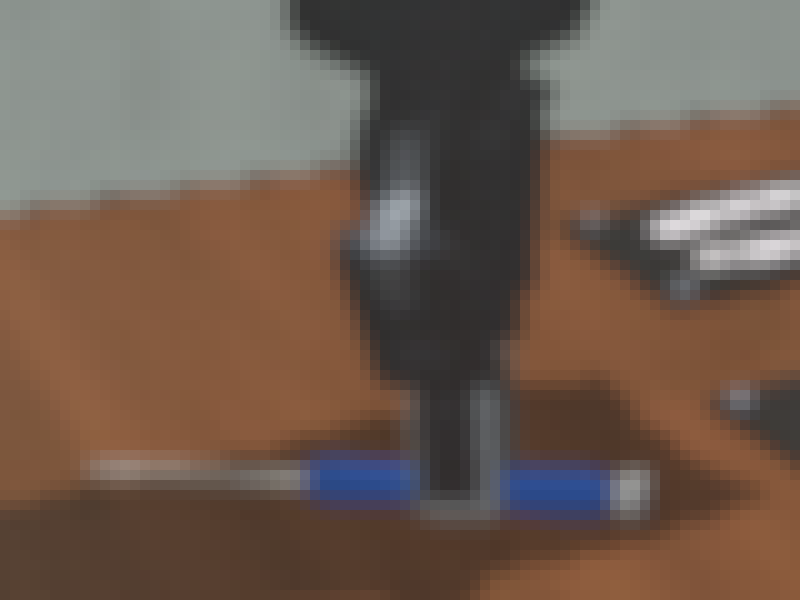

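Request:
play_rows --rows '[[[0,0,0],[0,0,0.01],0],[[0,0,0],[0,0,0.04],0],[[0,0,3],[0.01,0,0.08],0],[[0,0,10],[0.035,-0.03,0.11],0],[[0,0,17],[0.065,-0.075,0.11],0],[[0,0,24],[0.1,-0.12,0.11],0],[[0,0,31],[0.13,-0.165,0.11],0],[[0,0,36],[0.16,-0.21,0.11],0]]'

```text
time: 12.02
position: [0.6324, -0.1117, 0.2077]
tcp_rot: [-1.302, 1.146, 1.301]
wrist_force: [0.3, 0.7, 0.1]
grip_width: 0.011
```

Request:
play_rows --rows '[[[0,0,2],[0.018,-0.04,0],0],[[0,0,2],[0.03,-0.07,0],0],[[0,0,2],[0.0314,-0.0726,-0.03],0],[[0,0,2],[0.0314,-0.0726,-0.07],0],[[0,0,2],[0.0314,-0.0726,-0.07],0]]'

```text
time: 12.65
position: [0.6607, -0.1822, 0.1344]
tcp_rot: [-1.32, 1.133, 1.33]
wrist_force: [-0.8, 0.5, -0.4]
grip_width: 0.011
```

```bash
python3 z.py b2.png side 315 210 106 80; python3 z.py b3.png top 310 130 80 60
```

```text
12.7 [ 0.6622 -0.1826  0.1367] [ 0.0792 -0.1734  0.6936] 0.010738720347250765
12.75 [ 0.6633 -0.1829  0.1382] [ 0.2115  0.263  -0.6049] 0.010818077753949953
```

View pics/b2.png

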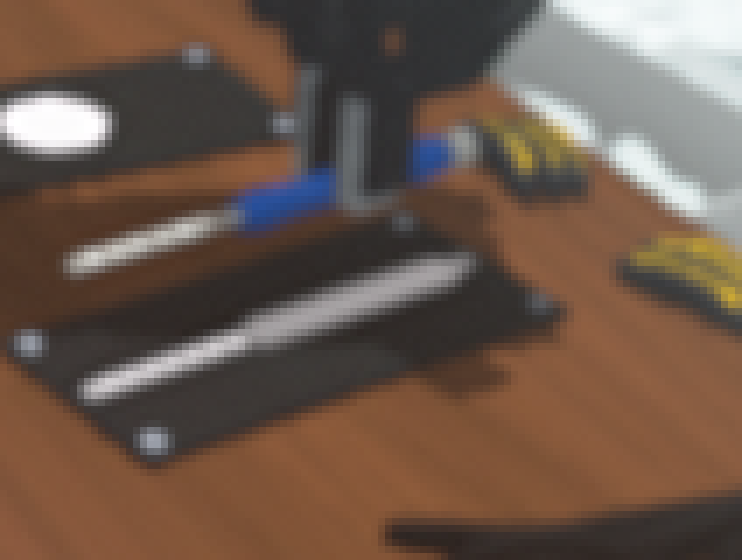

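View pics/b3.png

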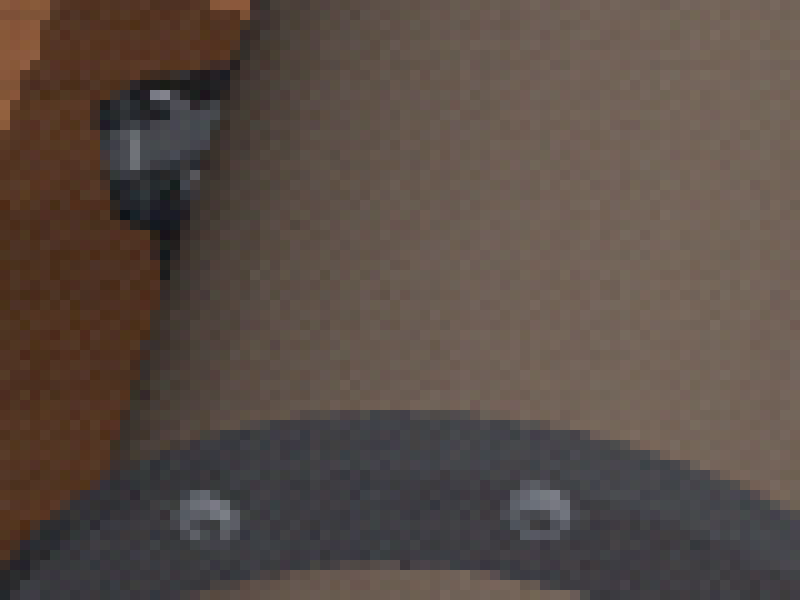

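```bash
python3 - <<'E'
from h import *
q=look('side'); T=arm.sense()['position'];print(T)
d=np.array([np.cos(np.radians(9.1)),np.sin(np.radians(9.1)),0])
for z in (.022,.0245):
    print([((proj(q,T+[0,0,z]+d*t)-[315,210])*7).round() for t in (-.1,-.04,0,.048)])
E
```

```text
[ 0.6639 -0.1831  0.139 ]
[array([ 86., 259.]), array([253., 206.]), array([359., 173.]), array([480., 135.])]
[array([ 86., 251.]), array([254., 199.]), array([360., 166.]), array([481., 128.])]
```

Request:
play_rows --rows '[[[0,0,0],[0.001,0,-0.015],0],[[0,0,0],[0.001,0,-0.028],0],[[0,0,0],[0.001,0,-0.034],0],[[0,0,0],[0.001,0,-0.0355],0],[[0,0,0],[0.001,0,-0.0355],0],[[0,0,0],[0.001,0,-0.0355],0.2],[[0,0,0],[0.001,0,-0.0355],0.4],[[0,0,0],[0.001,0,-0.0355],0.4]]'

```text
time: 13.8
position: [0.6639, -0.183, 0.1013]
tcp_rot: [-1.324, 1.131, 1.324]
wrist_force: [-0.1, -0.2, 0.1]
grip_width: 0.0344
```

Request:
play_rows --rows '[[[0,0,0],[0,0,0.02],0.4],[[0,0,0],[0,0,0.06],0.5],[[0,0,0],[0,0,0.1],0.8],[[0,0,-10],[-0.04,0.025,0.12],1],[[0,0,-20],[-0.09,0.05,0.12],1],[[0,0,-30],[-0.14,0.08,0.12],1],[[0,0,-37.6],[-0.19,0.11,0.12],1],[[0,0,-37.6],[-0.238,0.1415,0.12],1]]'

```text
time: 14.8
position: [0.4243, -0.0406, 0.2213]
tcp_rot: [-0.833, 1.405, 0.833]
wrist_force: [0.4, 1.4, -0.2]
grip_width: 0.0853
```

```bash
python3 v.py b4.png
```

```text
14.9 [ 0.421  -0.0386  0.2209] [0.4749 0.88   0.0008] [-0.4318 -1.3299  0.3475] 0.08519375778135597
```

View pics/b4.png

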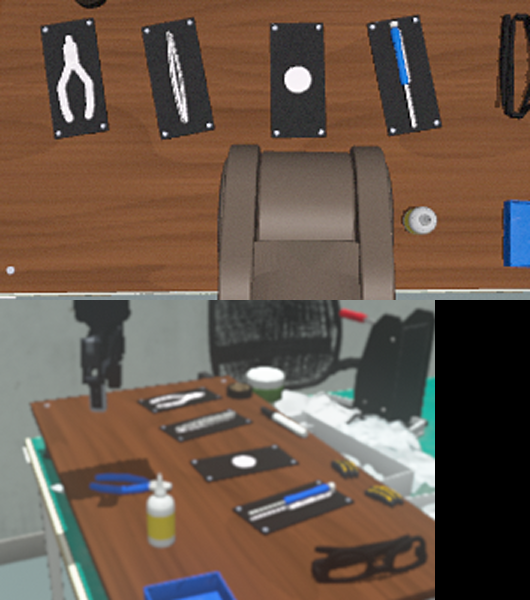

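```bash
python3 - <<'E'
from h import *
q=look('side')
for z in (.118,.122,.126,.13,.134): print(z, proj(q,[.4475,.2525,z]))
E
```

```text
0.118 [219.1902 195.3502]
0.122 [219.093 194.07 ]
0.126 [218.9955 192.7864]
0.13 [218.8978 191.4993]
0.134 [218.7998 190.2086]
```

Request:
play_rows --rows '[[[0,0,0],[0.003,-0.0025,-0.04],1],[[0,0,0],[0.003,-0.0025,-0.08],1],[[0,0,0],[0.003,-0.0025,-0.11],1],[[0,0,0],[0.003,-0.0025,-0.122],1],[[0,0,0],[0.003,-0.0025,-0.124],0.8],[[0,0,0],[0.003,-0.0025,-0.126],0.75],[[0,0,0],[0.003,-0.0025,-0.127],0.7],[[0,0,0],[0.003,-0.0025,-0.127],0.7]]'

```text
time: 15.95
position: [0.4293, -0.0439, 0.0948]
tcp_rot: [-0.835, 1.404, 0.834]
wrist_force: [0.1, 0.4, 0.3]
grip_width: 0.0594
```

```bash
python3 z.py c1.png side 190 190 106 80
```

```text
16.0 [ 0.4292 -0.0439  0.0947] [ 0.1446 -0.5843 -0.4188] 0.060289971148627525
```

View pics/c1.png

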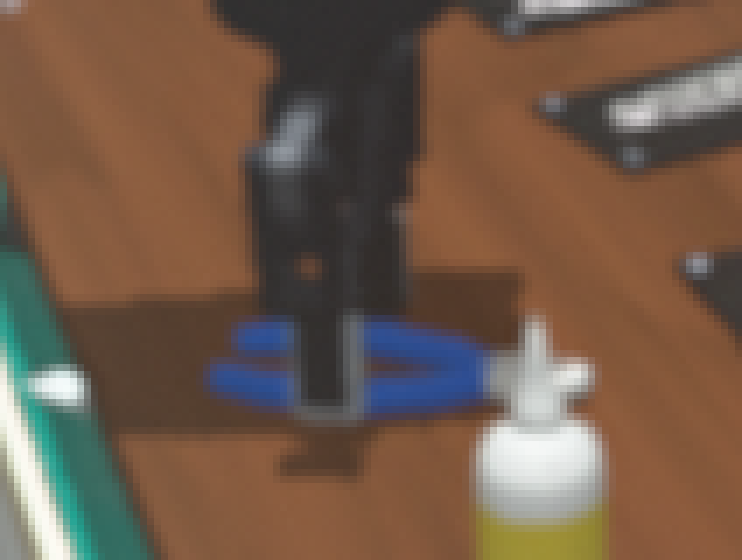

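Request:
play_rows --rows '[[[0,0,0],[-0.004,0.0025,-0.002],0.7],[[0,0,0],[-0.005,0.0027,-0.003],0.7],[[0,0,0],[-0.005,0.0027,-0.003],0.5],[[0,0,0],[-0.005,0.0027,-0.003],0.3],[[0,0,0],[-0.005,0.0027,-0.003],0.3],[[0,0,0],[-0.005,0.0027,-0.003],0.3],[[0,0,0],[-0.005,0.0027,-0.003],0.3]]'

```text
time: 16.88
position: [0.4236, -0.041, 0.0918]
tcp_rot: [-0.834, 1.405, 0.835]
wrist_force: [-4.5, 0.7, 13.8]
grip_width: 0.0451
```

```bash
python3 z.py c2.png side 190 190 106 80
```

```text
16.925 [ 0.4236 -0.041   0.0918] [-3.9581  0.7541 13.4631] 0.045103088586129506
```

View pics/c2.png

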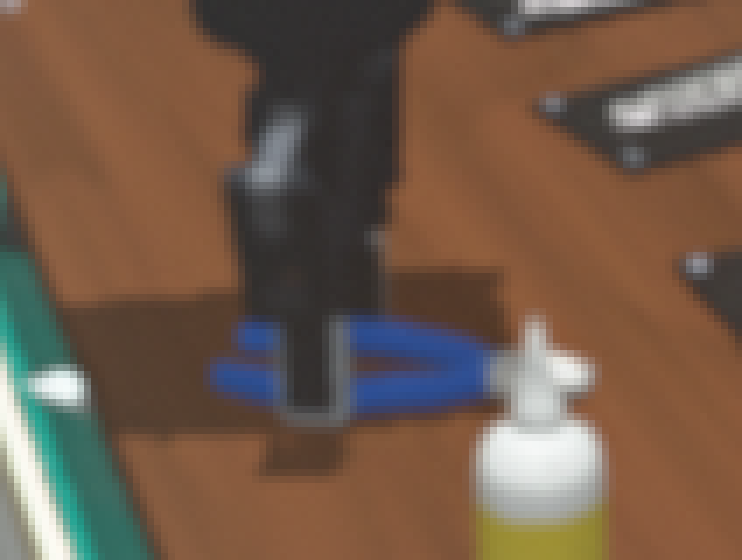

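Request:
play_rows --rows '[[[0,0,0],[0,0,0.01],0.3],[[0,0,0],[0,0,0.04],0.3],[[0,0,3],[0.01,0.01,0.08],0.3],[[0,0,10],[0.035,0.04,0.11],0.3],[[0,0,17],[0.065,0.085,0.11],0.3],[[0,0,24],[0.1,0.13,0.11],0.3],[[0,0,31],[0.13,0.175,0.11],0.3],[[0,0,36],[0.16,0.22,0.11],0.3]]'

```text
time: 17.92
position: [0.5848, 0.1801, 0.2016]
tcp_rot: [-1.307, 1.143, 1.306]
wrist_force: [1.3, -0.2, -0.6]
grip_width: 0.045
```

Request:
play_rows --rows '[[[0,0,1.6],[0.018,0.04,0],0.3],[[0,0,1.6],[0.03,0.075,0],0.3],[[0,0,1.6],[0.0317,0.0783,-0.03],0.3],[[0,0,1.6],[0.0317,0.0783,-0.07],0.3],[[0,0,1.6],[0.0317,0.0783,-0.07],0.3],[[0,0,1.6],[0.0317,0.0783,-0.07],0.3]]'

```text
time: 18.68
position: [0.6164, 0.2571, 0.1329]
tcp_rot: [-1.325, 1.129, 1.323]
wrist_force: [0.5, 0.3, -1.0]
grip_width: 0.045
```

```bash
python3 z.py c3.png side 225 140 106 80;  python3 - <<'E'
from h import *
q=look('side'); s=arm.sense();T=s['position'];print(T,Ro.from_rotvec(s['tcp_rot']).as_matrix()[:,2])
d=np.array([np.cos(np.radians(9.2)),np.sin(np.radians(9.2)),0]);n=np.array([-d[1],d[0],0])
for z in (.026,.029):
    print([((proj(q,T+[0,0,z]+d*t)-[225,140])*7).round() for t in (-.038,0,.082)])
    print([((proj(q,T+[0,0,z]-n*.02+d*t)-[225,140])*7).round() for t in (-.038,0,.082)])
E
```

```text
18.725 [0.6167 0.2573 0.1334] [-0.0709 -0.7288 -0.3338] 0.045068689866527234
[0.6168 0.2573 0.1335] [-0.1566  0.9877  0.0009]
[array([260., 253.]), array([339., 237.]), array([501., 205.])]
[array([282., 267.]), array([362., 251.]), array([525., 218.])]
[array([260., 246.]), array([339., 231.]), array([501., 199.])]
[array([282., 260.]), array([362., 244.]), array([525., 211.])]
```

View pics/c3.png

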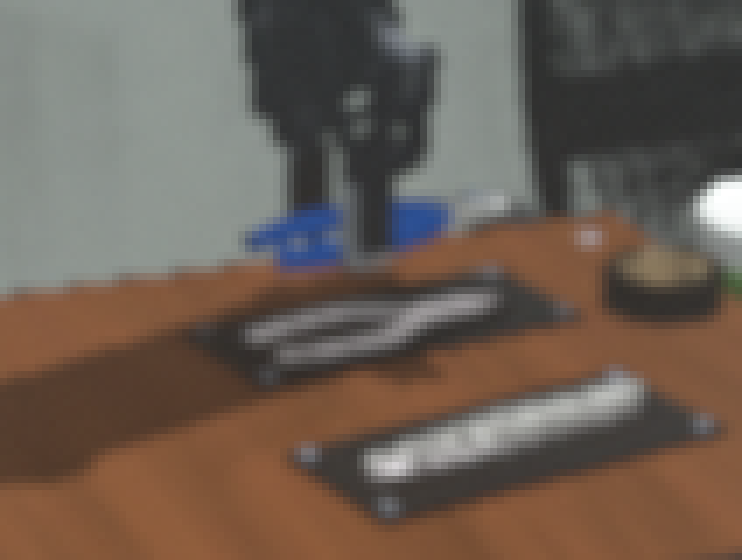

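Request:
play_rows --rows '[[[0,0,0],[-0.001,0,-0.015],0.3],[[0,0,0],[-0.001,0,-0.028],0.3],[[0,0,0],[-0.001,0,-0.034],0.3],[[0,0,0],[-0.001,0,-0.0365],0.3],[[0,0,0],[-0.001,0,-0.0365],0.3],[[0,0,0],[-0.001,0,-0.0365],0.6],[[0,0,0],[-0.001,0,-0.0365],0.8],[[0,0,0],[-0.001,0,-0.0365],0.8]]'

```text
time: 19.77
position: [0.6146, 0.2571, 0.0945]
tcp_rot: [-1.324, 1.131, 1.324]
wrist_force: [-1.1, -0.4, 0.2]
grip_width: 0.0684
```

Request:
play_rows --rows '[[[0,0,0],[0,0,0.02],0.8],[[0,0,0],[0,0,0.06],0.8],[[0,0,0],[0,0,0.12],0.8],[[0,0,0],[-0.03,-0.04,0.16],0.8],[[0,0,0],[-0.06,-0.09,0.17],0.8],[[0,0,0],[-0.09,-0.15,0.17],0.8],[[0,0,0],[-0.12,-0.21,0.17],0.8],[[0,0,0],[-0.14,-0.26,0.17],0.8]]'

```text
time: 20.78
position: [0.4737, -0.0041, 0.2649]
tcp_rot: [-1.325, 1.13, 1.324]
wrist_force: [1.0, -1.2, 0.7]
grip_width: 0.0682
```

```bash
python3 v.py c4.png
```

```text
20.875 [ 0.4724 -0.0093  0.2653] [-0.1479  0.989  -0.0014] [ 0.4909  0.4021 -0.2929] 0.06830106121627351
```

View pics/c4.png

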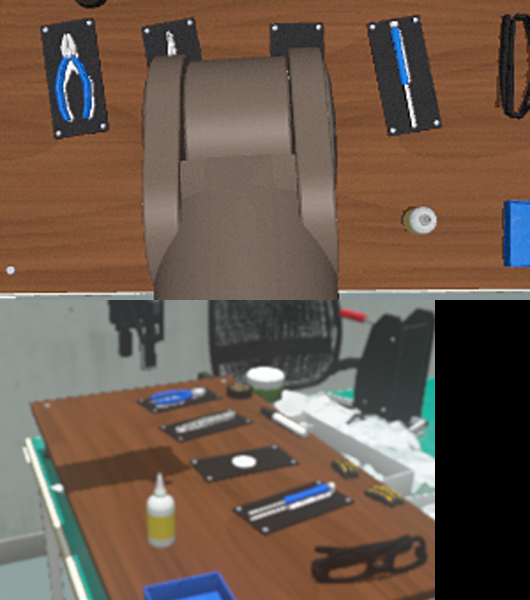

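```bash
python3 z.py d1.png side 190 60 133 100; python3 - <<'E'
from h import *
q=look('side'); T=arm.sense()['position'];print(T)
for z in (0,.02,.03,.05,.07,.09,.11,.13): print(z,((proj(q,T+[0,0,z])-[190,60])*6).round())
E
```

```text
20.925 [ 0.4739 -0.0057  0.2653] [0.4335 0.9671 1.1471] 0.06848319965988106
[ 0.4747 -0.0033  0.2652]
0 [373. 676.]
0.02 [371. 624.]
0.03 [370. 598.]
0.05 [368. 545.]
0.07 [366. 491.]
0.09 [364. 436.]
0.11 [362. 380.]
0.13 [359. 323.]
```

View pics/d1.png

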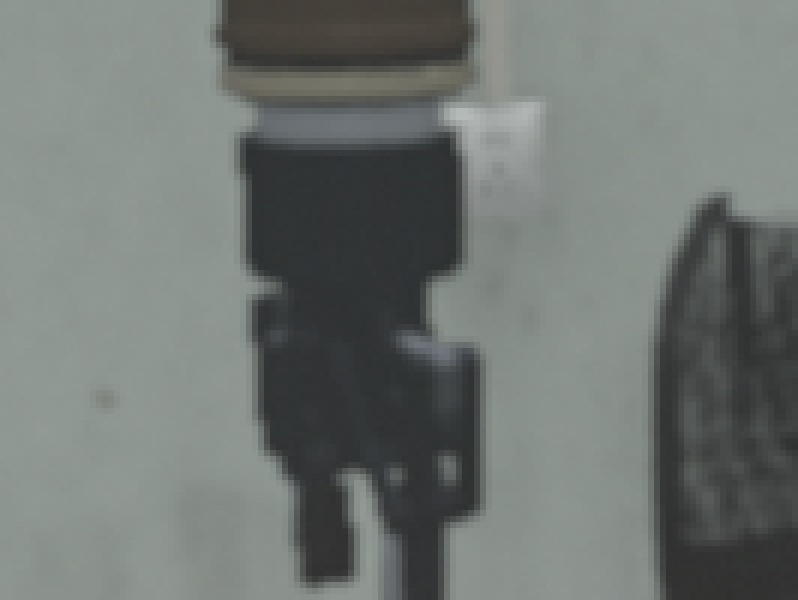

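Request:
play_rows --rows '[[[0,0,0],[-0.01,-0.04,0],1],[[0,0,0],[-0.02,-0.09,0],1],[[0,0,0],[-0.03,-0.14,0],1],[[0,0,0],[-0.035,-0.18,0],1],[[0,0,0],[-0.035,-0.194,0],1],[[0,0,0],[-0.035,-0.194,0],1]]'

```text
time: 21.72
position: [0.4406, -0.1959, 0.2645]
tcp_rot: [-1.324, 1.131, 1.325]
wrist_force: [-0.2, 0.2, -1.0]
grip_width: 0.0855
```

```bash
python3 z.py d2.png side 225 175 106 80; python3 - <<'E'
from h import *
q=look('side'); T=arm.sense()['position'];print(T)
for n in ['bottle_grip']:
  for r in arm.place_of(n,q)[:2]: print(r['p'],w(q,r['location']))
E
```

```text
21.775 [ 0.4407 -0.1949  0.2645] [-0.2593  0.1438 -0.4309] 0.08551293662197791
[ 0.4406 -0.1946  0.2645]
0.65 [ 0.439  -0.2012  0.1712]
```

View pics/d2.png

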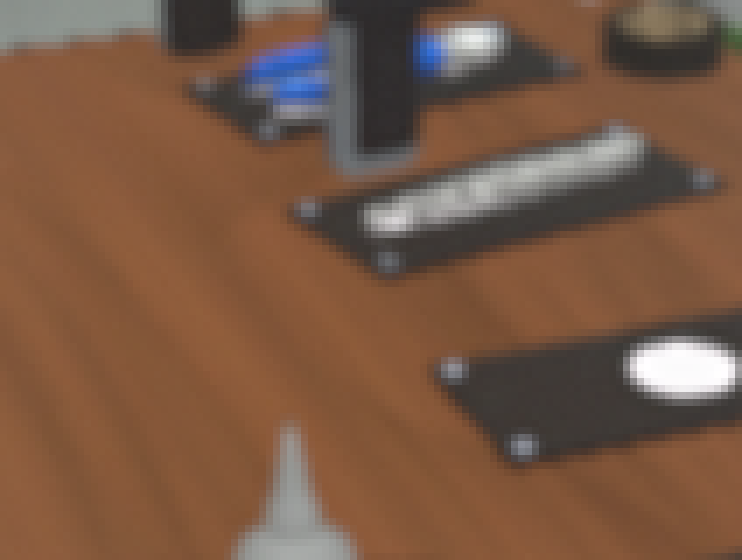

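Request:
play_rows --rows '[[[0,0,0],[-0.001,-0.004,-0.03],1],[[0,0,0],[-0.001,-0.004,-0.07],1],[[0,0,0],[-0.001,-0.004,-0.105],1],[[0,0,0],[-0.001,-0.004,-0.128],1],[[0,0,0],[-0.001,-0.004,-0.1345],1],[[0,0,0],[-0.001,-0.004,-0.1345],1]]'

```text
time: 22.62
position: [0.4392, -0.1998, 0.1305]
tcp_rot: [-1.325, 1.13, 1.325]
wrist_force: [0.1, -0.6, -0.5]
grip_width: 0.0859
```

```bash
python3 z.py d3.png side 215 195 106 100; python3 z.py d3t.png top 320 210 80 60
```

```text
22.675 [ 0.4395 -0.2002  0.131 ] [ 0.1245 -0.4935  1.1243] 0.08554167084560228
22.725 [ 0.4397 -0.2003  0.1312] [-0.4341  0.8836 -0.1848] 0.08519877109828285
```

View pics/d3.png

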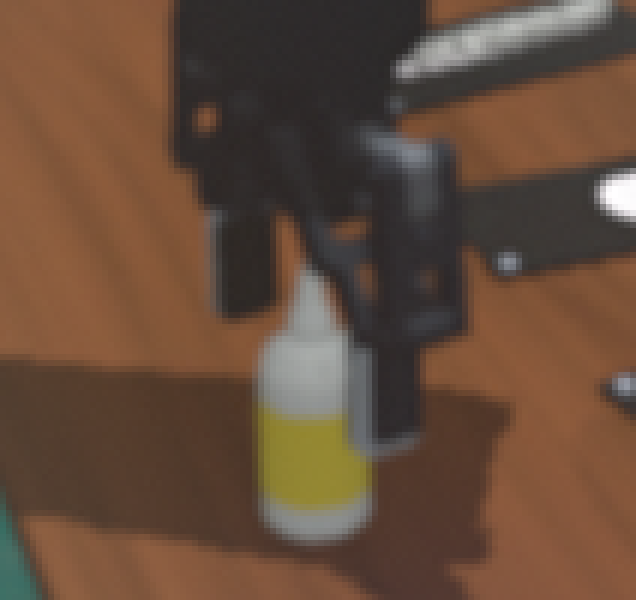

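View pics/d3t.png

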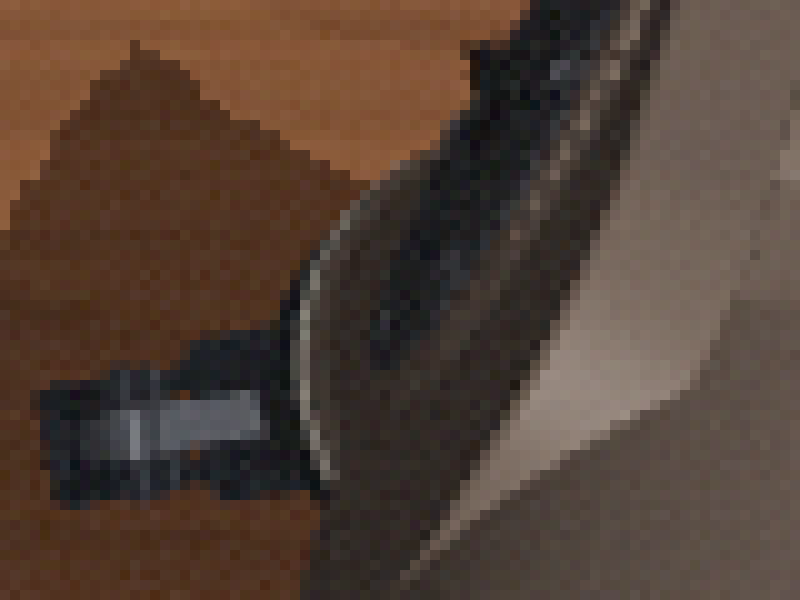

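Request:
play_rows --rows '[[[0,0,0],[0,0,0],0.8],[[0,0,0],[0,0,0],0.65],[[0,0,0],[0,0,0],0.5],[[0,0,0],[0,0,0],0.4],[[0,0,0],[0,0,0],0.3],[[0,0,0],[0,0,0],0.2],[[0,0,0],[0,0,0],0.2]]'

```text
time: 23.6
position: [0.439, -0.2004, 0.1307]
tcp_rot: [-1.324, 1.13, 1.324]
wrist_force: [-0.4, 0.7, 5.0]
grip_width: 0.0316
```

```bash
python3 z.py d4.png side 215 195 106 100
```

```text
23.65 [ 0.439  -0.2004  0.1306] [-0.8223  1.6662  6.4128] 0.03214860543496957
```

View pics/d4.png

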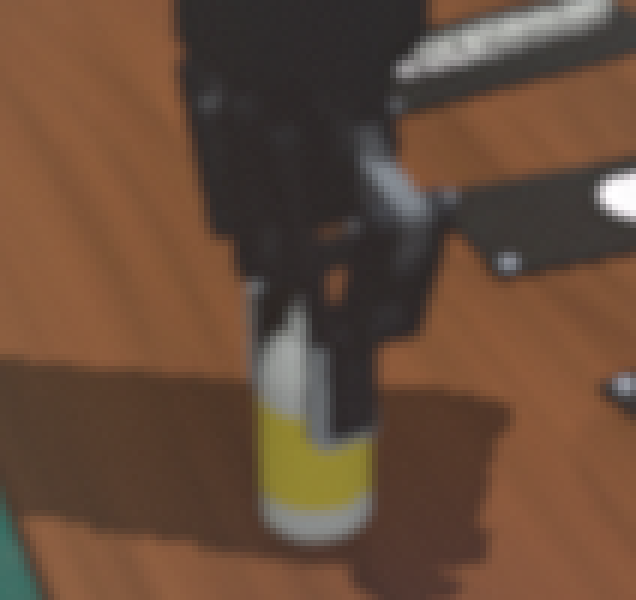

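Request:
play_rows --rows '[[[0,0,0],[0,0,0.01],0.2],[[0,0,0],[0,0,0.03],0.2],[[0,0,0],[0,0,0.05],0.2],[[0,0,0],[0.02,0.016,0.06],0.2],[[0,0,0],[0.05,0.04,0.06],0.2],[[0,0,0],[0.08,0.065,0.06],0.2],[[0,0,0],[0.11,0.09,0.06],0.2],[[0,0,0],[0.14,0.115,0.06],0.2]]'

```text
time: 24.65
position: [0.5797, -0.0847, 0.1909]
tcp_rot: [-1.324, 1.131, 1.324]
wrist_force: [1.1, -0.1, -0.2]
grip_width: 0.0321
```

Request:
play_rows --rows '[[[0,0,0],[0.025,0.02,0],0.2],[[0,0,0],[0.045,0.035,0],0.2],[[0,0,0],[0.053,0.0415,-0.005],0.2],[[0,0,0],[0.053,0.0415,-0.02],0.2],[[0,0,0],[0.053,0.0415,-0.035],0.2],[[0,0,0],[0.053,0.0415,-0.035],0.2]]'

```text
time: 25.4
position: [0.6299, -0.0448, 0.1535]
tcp_rot: [-1.322, 1.134, 1.326]
wrist_force: [-0.3, -0.5, 0.5]
grip_width: 0.0321
```

```bash
python3 z.py d5.png side 270 170 106 90; python3 - <<'E'
from h import *
q=look('side'); s=arm.sense();T=s['position'];print(T)
for X in ([.632,-.0437,.119],[.632-.0187*.342,-.0437-.0187*.94,.119],[T[0],T[1],.145],[T[0]-.0175*.342,T[1]-.0175*.94,.145]): print(((proj(q,X)-[270,170])*6).round())
E
```

```text
25.45 [ 0.6307 -0.0448  0.1545] [ 0.1933  0.334  -0.5321] 0.03193750448537795
[ 0.6313 -0.0447  0.1552]
[313. 344.]
[318. 365.]
[314. 286.]
[319. 305.]
```

View pics/d5.png

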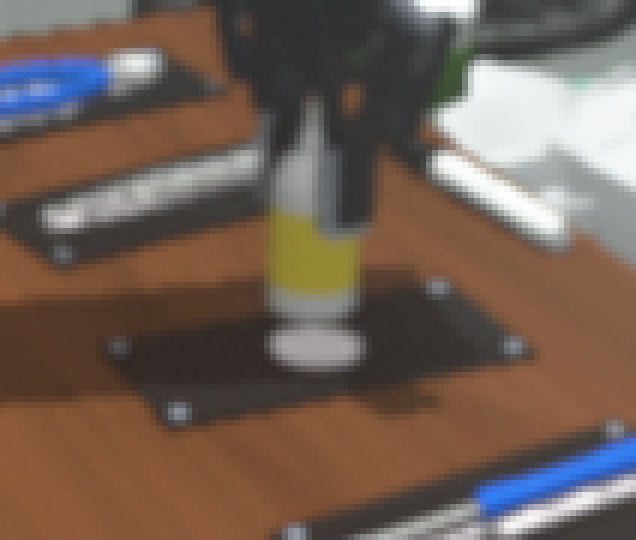

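Request:
play_rows --rows '[[[0,0,0],[0.001,0.001,-0.01],0.2],[[0,0,0],[0.001,0.001,-0.016],0.2],[[0,0,0],[0.001,0.001,-0.02],0.2],[[0,0,0],[0.001,0.001,-0.02],0.2],[[0,0,0],[0.001,0.001,-0.02],0.2]]'

```text
time: 26.12
position: [0.6328, -0.0431, 0.1353]
tcp_rot: [-1.324, 1.131, 1.324]
wrist_force: [0.3, -1.1, -0.5]
grip_width: 0.0319
```

```bash
python3 z.py d6.png side 270 170 106 90
```

```text
26.175 [ 0.6328 -0.043   0.1353] [-0.0467 -0.8194 -0.6113] 0.032010416072431616
```

View pics/d6.png

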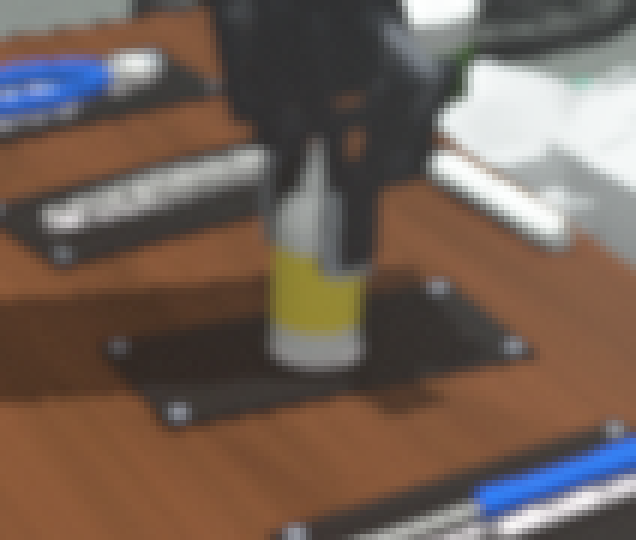

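Nearly down, covering the disc. Lower 1 mm, open gently, rise.

Request:
play_rows --rows '[[[0,0,0],[0,0,-0.001],0.2],[[0,0,0],[0,0,-0.001],0.4],[[0,0,0],[0,0,-0.001],0.5],[[0,0,0],[0,0,-0.001],0.7],[[0,0,0],[0,0,-0.001],0.9],[[0,0,0],[0,0,-0.001],1],[[0,0,0],[0,0,-0.001],1]]'

```text
time: 27.05
position: [0.6328, -0.043, 0.1343]
tcp_rot: [-1.324, 1.131, 1.324]
wrist_force: [-0.7, 0.3, -1.0]
grip_width: 0.0855
```

Request:
play_rows --rows '[[[0,0,0],[0,0,0.01],1],[[0,0,0],[0,0,0.03],1],[[0,0,0],[0,0,0.06],1],[[0,0,0],[0,0,0.1],1],[[0,0,0],[0,0,0.14],1],[[0,0,0],[-0.05,0.05,0.15],1],[[0,0,0],[-0.1,0.1,0.15],1],[[0,0,0],[-0.15,0.15,0.15],1]]'

```text
time: 28.05
position: [0.4995, 0.0903, 0.2852]
tcp_rot: [-1.324, 1.129, 1.323]
wrist_force: [0.6, 1.2, 1.0]
grip_width: 0.0857
```

Request:
play_rows --rows '[[[0,0,0],[-0.04,0.05,0],1],[[0,0,0],[-0.08,0.1,0],1],[[0,0,0],[-0.12,0.15,0],1],[[0,0,0],[-0.15,0.2,0],1],[[0,0,0],[-0.17,0.26,0],1],[[0,0,0],[-0.19,0.32,0],1],[[0,0,0],[-0.19,0.36,0],1],[[0,0,0],[-0.19,0.38,0],1]]'

```text
time: 29.05
position: [0.3097, 0.4716, 0.2846]
tcp_rot: [-1.326, 1.129, 1.326]
wrist_force: [0.4, -0.5, 0.5]
grip_width: 0.0849
```

```bash
python3 v.py e1.png; python3 - <<'E'
from h import *
p=look('top')
im=cv2.cvtColor(p['pixels'],cv2.COLOR_RGB2BGR)
cv2.imwrite('pics/e2.png',cv2.resize(im[125:215,125:375],None,fx=3.2,fy=3.2,interpolation=cv2.INTER_CUBIC))
for n in ['cutters_grip','driver_grip','tweezers_center','bottle_grip','specs_center','bin_center']:
    for r in arm.place_of(n,p)[:2]: print(n,round(r['p'],2),w(p,r['location']))
hsv=cv2.cvtColor(im,cv2.COLOR_BGR2HSV)
for n,c,a in [('cut',(.637,.2608),9.2),('dr',(.6375,-.1868),9.1),('tw',(.636,.1203),10.2)]:
    d=np.array([np.cos(np.radians(a)),np.sin(np.radians(a))]);nn=np.array([-d[1],d[0]])
    ys,xs=np.mgrid[130:212,125:375];P=np.array([px(p,u,v,.126)[:2] for u,v in zip(xs.ravel(),ys.ravel())])
    H=hsv[130:212,125:375].reshape(-1,3).astype(int)
    X=(P-c)@d;Y=(P-c)@nn
    blue=(H[:,0]>95)&(H[:,0]<130)&(H[:,1]>110)&(H[:,2]>70)
    m=(abs(X)<.085)&(abs(Y)<.035)&(blue if n!='tw' else (H[:,2]>110)&(abs(Y)<.02))
    Q=np.c_[X,Y][m];print(n,'blue x',Q[:,0].min(),Q[:,0].max(),'y',Q[:,1].min(),Q[:,1].max(),'mean',Q.mean(0))
    V=np.linalg.svd(Q-Q.mean(0))[2][0];print('  ang',np.degrees(np.arctan(V[1]/V[0])))
E
```

```text
29.15 [0.3099 0.4712 0.2843] [-0.1593  0.9872  0.0006] [ 0.5633 -0.2126 -0.3324] 0.08559752694088603
cutters_grip 0.81 [0.6212 0.2592 0.1247]
driver_grip 0.45 [ 0.6655 -0.1762  0.1241]
tweezers_center 0.68 [0.6387 0.1239 0.1206]
bottle_grip 0.56 [ 0.6325 -0.0367  0.1707]
specs_center 0.74 [ 0.644  -0.3425  0.1319]
bin_center 0.95 [ 0.4197 -0.3408  0.1268]
cut blue x -0.05764801007259493 0.030258951054566923 y -0.02219270541738647 0.025841292246125077 mean [-0.0141  0.002 ]
  ang -0.3923365906210223
dr blue x -0.013366104058524654 0.06628953868800655 y -0.004005281916637122 0.007837347905442908 mean [0.027  0.0021]
  ang -0.13815610470848755
tw blue x -0.08493071372959636 0.08483426561802297 y -0.019847394170968823 0.019859822175047014 mean [0.0005 0.0003]
  ang -0.03945158091572022
```

View pics/e1.png

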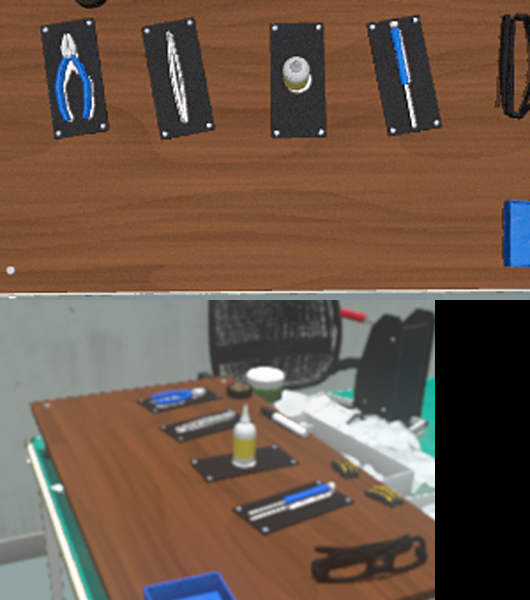

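View pics/e2.png

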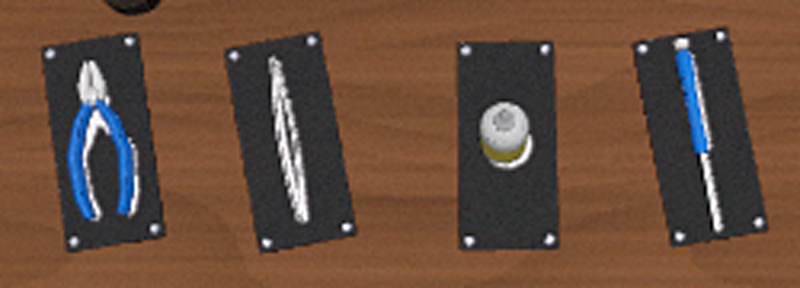

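```bash
python3 z.py e3.png side 300 185 60 60; python3 - <<'E'
from h import *
q=look('side')
for X in ([.632,-.0437,.119],[.632,-.0437,.174],[.632,-.0437,.217],[.632-.0175*.342,-.0437-.0175*.94,.119]): print(((proj(q,X)-[300,185])*10).round())
for r in arm.place_of('bottle_grip',q)[:2]: print(r['p'],w(q,r['location']))
for n in ['specs_center','bin_center']: print(n,[w(q,r['location']) for r in arm.place_of(n,q)[:1]])
E
```

```text
29.55 [0.311  0.4685 0.2846] [ 0.2918 -0.2313 -0.0459] 0.08563822023542732
[221. 423.]
[229. 213.]
[235.  42.]
[230. 456.]
specs_center [array([ 0.649 , -0.3424,  0.1413])]
bin_center [array([ 0.421 , -0.3469,  0.1322])]
```

View pics/e3.png

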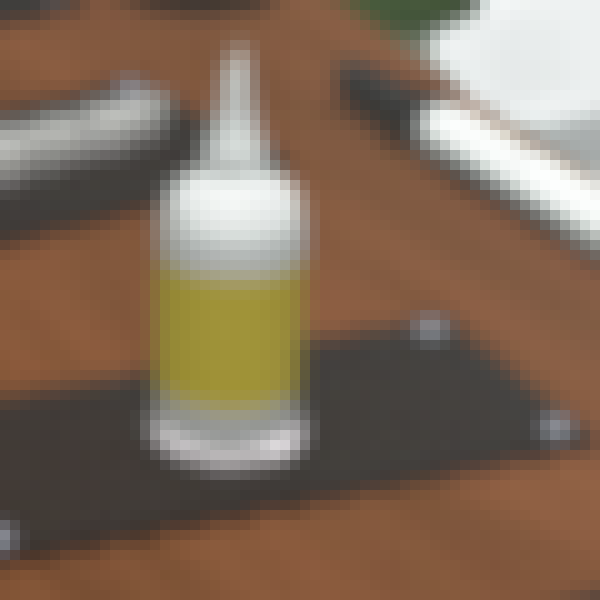

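```bash
python3 - <<'E'
from h import *
out=[]
offs=[(0,0),(.004,.004),(.007,.007)]
for cam,(x,y,w_,h_) in (('top',(265,150,36,36)),('side',(305,210,36,36))):
    p=look(cam); im=cv2.cvtColor(p['pixels'],cv2.COLOR_RGB2BGR)[y:y+h_,x:x+w_]; row=[]
    for o in offs:
        b=cv2.resize(im,None,fx=7,fy=7,interpolation=0)
        t=np.linspace(0,2*np.pi,60)
        def dr(cx,cy,z,r,c):
            P=np.array([(proj(p,[cx+r*np.cos(a),cy+r*np.sin(a),z])-[x-.5,y-.5])*7 for a in t]).astype(int)
            cv2.polylines(b,[P],True,c,1)
        dr(.632,-.0437,.119,.018,(0,0,255))
        for z in (.119,.15,.165): dr(.632+o[0],-.0437+o[1],z,.0175,(0,255,0))
        row.append(b)
    out.append(np.hstack(row))
cv2.imwrite('pics/e4.png',np.vstack(out))
E
```

```text
(no output)
```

View pics/e4.png

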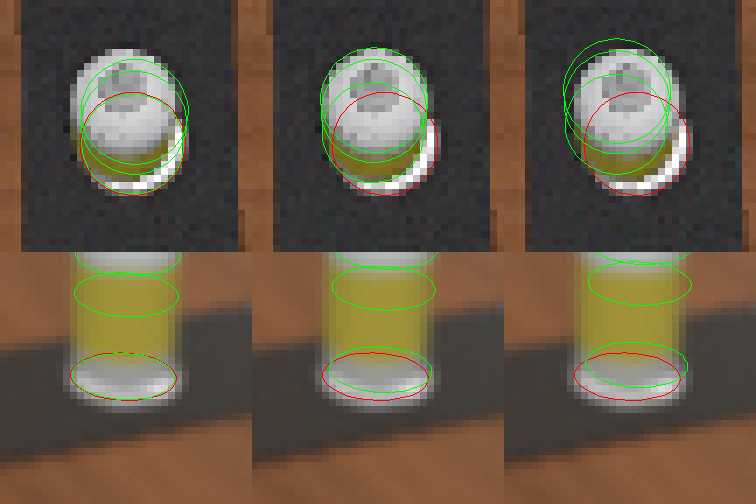

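```bash
python3 -c "
from rig import arm
print(arm.close_job(), arm.sense()['time'])"
```

```text
the job is handed in; nothing more can be done
the job is handed in; nothing more can be done
```

All four items are on their own pads, and I handed the job in at about 30 s of the 104 s allowed. My last checks put each one inside its limits, but `arm.close_job()` gives no verdict.

| Item | Last check (camera views) | Limit |
|---|---|---|
| Side cutters | about +2 mm along by colour mask (the network says +6 mm), 2 mm across, angle error about 0.4°; jaws as drawn | 12 mm, 0.2 rad |
| Screwdriver | handle within about 1 mm along and 2 mm across, angle error about 0.1°; blade as drawn | 12 mm, 0.2 rad |
| Tweezers | lies on its outline by eye; network offset about 4 mm | 12 mm, 0.2 rad |
| Glue bottle | upright, about 4–6 mm off its disc (network says 7 mm) | 12 mm, 0.1 rad |
| Spectacles and bin | no change beyond measurement noise (a few mm) | 20 mm |

- **Fingertip offset:** the real fingertips end about 21 mm above the reported TCP. My first grasp of the tweezers therefore closed on air above them. I measured the offset in the side view and used it for every later grasp and placing.
- **Tweezers check:** my colour mask for them also picked up background, so the tweezers' result rests on the picture and the network only.
- **Contact:** gripping the cutters pressed the fingers on the board with about 14 N, against the 40 N limit. At hand-in the arm was clear of everything.

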